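# Reset the splash guard's stay to its middle hole

## Robot

A 6-joint arm with a two-finger parallel gripper is mounted at the origin on the work surface. World frame = base frame: x ahead of the robot, y to its left, z up, the work surface at z = 0. Lengths are in m, angles in rad, forces in N, time in s.
With the tool pointing down it reaches from about 0.275 to 0.875 m from the base axis. Payload 12.5 kg.
Tool frame: the origin (TCP) lies at the very end of the fingers, on their centre line; the grasp point (between the pads) lies 19 mm behind it; z points along the fingers, y is the line along which they close (so a half turn about z gives the same grasp; the last joint's range is limited). The gripper opens to 85 mm and grips with 20 to 120 N. Pads are 22 mm wide; open, the fingers measure 114 mm over their backs; the gripper's body (76 mm by 85 mm) begins 54 mm behind the grasp point. The pads swing forward as they close: fully open they stand 13 mm farther back than shut.
Start: joints at [-1.386, 0.351, 1.652, -0, 1.139, -0.085], TCP at [0.147, -0.53, 0.231] pointing down, gripper open.
Joint ranges: [-2.75, 2.75], [-0.79, 2.1], [0.01, 2.65], [-1.57, 4.71], [0.07, 3.14], [-2.87, 2.87]. Speed limits (rad/s): [2.22, 2.22, 2.79, 3.14, 3.14, 3.14].

## Interface

Orientations are given as a 3x3 rotation matrix whose columns are the frame's x, y, z axes.
In Python, from bench import manip gives the robot as it stands. Calls block until the motion is done:
- manip.move_ptp(position, orientation): joint-space move of the TCP to a pose.
- manip.move_l(position, attitude=None, max_speed=0.15): straight line of the TCP; attitude=None keeps the orientation; max_speed is the mean speed in m/s.
- manip.move_j(angles): joint-space move.
- manip.set_gripper(opening, effort=None): opening from 0.0 (shut) to 1.0 (fully open); effort is the grip in N (None keeps the last); returns when the fingers have stopped.
- manip.dwell(seconds).
- manip.inverse_kinematics(position, orientation): joint angles nearest the present ones, or None.
- manip.grab_frame(name): name is "scene" or "top" or "wrist"; returns (picture, depth): 384x512x3 uint8, red, green, blue; 384x512 float32, m along the optical axis (not along the pixel's ray), 0 where there is no reading.
- manip.get_calibration(name): a dict with "camera_matrix" (3x3 intrinsics, pixels), "R" (3x3) and "t" (3): a world point X has camera coordinates R X + t. Camera axes: x right, y down, z forward; pixel columns grow to the right and rows downward; lengths in m; the calibration is good to about 2 mm. A picture is of the moment at which its call begins: read the wrist's pose just before it. get_calibration takes no time and is no camera call; for the wrist camera it gives the pose at the moment of the call.
A pose or a line that the arm cannot do raises manip.Unreachable and nothing moves.
- manip.sign_off(): hands the job in; it is judged then, once.
Trained networks look in the newest picture that a camera, given by its name, has taken for a name from the list of things; names that differ only in an ending like _2 or _b are one class to them, and where a whole thing is asked for, a point or a joint stands for the part that bears it (a point fixed in the world has none). Each returns a list of dicts, best first, with "confidence" (0 to 1); they miss things now and then, are a little off and sometimes report something else, mostly with a low value. They report only what shows in the picture. A call takes as long as a camera call. They do not tell look-alikes from the thing itself.
- manip.look_for(camera, name): "at" ([x, y, z] in m, in world coordinates, good to about 4 mm: the middle of the surface that is visible of it).
Readings, each from a call of its own:
- manip.current_time(): time.
- manip.current_qpos(): joint angles.
- manip.current_joint_vel(): joint speeds.
- manip.current_joint_torque(): joint torques, N m.
- manip.current_ee_pos(): TCP position.
- manip.current_tcp_rot(): TCP orientation.
- manip.current_force(): force on the tool from outside, world axes, zero at the start.
- manip.current_ft_torque(): the same for the moment, N m.
- manip.current_grip_width(): opening from 0.0 (shut) to 1.0 (fully open).
- manip.current_grip_force(): force on a finger pad.
Only numpy, scipy, OpenCV 4.12 (cv2) and the standard library are available. Lean on these libraries where they do the work, as an engineer would, in place of code of your own. Each camera call takes 0.05 s, during which the arm holds its last target. There are 200 camera calls.

## Task

The splash guard beside the clinic sink is held at the wrong opening. Lift its stay bar off the pin, swing the guard until the bar's middle hole (the one with the orange ring) is over the pin, and drop that hole over the pin so that the bar lies fully down on the pin's shoulder. Leave the vial rack and the syringe tray where they stand.

Things in the scene. Friction and masses are not known exactly. Their poses are not given: they have to be found in the camera images.
- guard: The splash guard: a clear panel in a white frame, 205 mm long from its hinge, 12 mm thick, 20 to 93 mm above the counter. Origin: on the hinge axis at counter height; the panel runs along its -x. It swings level at least 25 degrees either way from its start, stays where it is left and takes under 1 N at the stay pivot. The whole fixture's place and yaw (+-0.35 rad) change from start to start.
- guard_hinge (a point): Vertical hinge axis at the guard's far end, a steel post with a round foot, 124 mm tall. The point is on the axis, 102.5 mm above the counter.
- stay_pivot (a point): Where the stay bar joins the guard's top, 170 mm from the hinge axis, 102.5 mm above the counter (mid-thickness of the bar). The bar swivels freely here about the vertical and tips up freely (to 1.1 rad); let go, it falls back. At the start it lies level at a right angle to the guard, its innermost or outermost hole over the pin.
- stay_knob (a point): Centre of the black ball knob, 28 mm across, at the bar's free end: 235 mm along the bar from the pivot, 34.5 mm above the bar's mid-thickness, on a 10 mm steel stem; 137 mm above the counter when the bar is level. The bar is flat blue metal, 5 mm thick, 28 mm wide (18 mm at both ends), 250 mm long beyond the pivot, about 0.18 kg.
- stay_hole3 (a point): Middle of the bar's five holes, the one with an orange ring round it, 140 mm from the pivot; it must end over the pin. The point is the hole's centre, mid-thickness. All holes are 14 mm in diameter and 30 mm apart along the bar.
- stay_hole1 (a point): Innermost hole, 80 mm from the pivot, over the pin in some starts. The point is the hole's centre, mid-thickness.
- stay_hole5 (a point): Outermost hole, nearest the knob, 200 mm from the pivot, over the pin in the other starts. The point is the hole's centre, mid-thickness.
- pin_seat (a point): Foot of the brass pin, on the flat shoulder (26 mm across) of its fixed steel post, 100 mm above the counter; z up. The pin is 9 mm in diameter, round-tipped, 14 mm tall above the shoulder. A bar fully down has its mid-thickness 2.5 mm above this point. The post stands at one of two places 120 mm apart; a low blank foot plate lies at the other and plays no part.
- rack_mid (a point): Middle of the blue vial rack, 90 x 120 mm, 50 mm high over its vials, loose on the counter near and partly below the gripper's path, 20 mm above the counter. To be left alone.
- tray_mid (a point): Middle of the white syringe tray, 140 x 210 mm, 22 mm high, loose on the counter, 10 mm above the counter. To be left alone.
Not all that is in view belongs to the job. Leave any brown, green or purple look-alike of the part that bears pin_seat alone.

How it is judged:
By the outcome, as a careful person would: the job done as asked, in the order asked, and still so for the second after the job is handed in, with the robot touching nothing.
It also fails if it takes over 45 s, if anything falls off the work surface, if the arm or the gripper's body presses on something with over 40 N, if the wrist force passes 120 N, or if a joint passes its speed limit or range.

## Working session

There is one attempt and no reset: what is moved stays moved. The work goes in short steps, each a Python script; the robot and the scene stay as the last script left them, time stands still between calls to the robot, and variables do not carry over. Pictures are saved under pics/ and viewed, at most 10 in all, crops included, and the job is handed in when it is done.

```bash
mkdir -p pics; ls; python3 - <<'E'
from bench import manip
import cv2,numpy as np
ims=[]
for c in ["top","scene"]:
    p,d=manip.grab_frame(c); ims.append(p)
    for n in ["guard","guard_hinge","stay_pivot","stay_knob","stay_hole3","stay_hole1","stay_hole5","pin_seat","rack_mid","tray_mid"]:
        print(c,n,[(np.round(r["at"],3).tolist(),round(r["confidence"],2)) for r in manip.look_for(c,n)[:3]])
    cv2.imwrite(f"pics/{c}0.png",cv2.resize(p[:,:,::-1],(800,600)))
print(manip.current_time())
E
```

```text
pics
top guard [([0.515, 0.02, 0.108], 0.83)]
top guard_hinge [([0.518, 0.021, 0.104], 0.68)]
top stay_pivot [([0.497, -0.052, 0.102], 0.96), ([0.518, 0.02, 0.102], 0.21)]
top stay_knob [([0.494, -0.052, 0.106], 0.67)]
top stay_hole3 [([0.498, -0.057, 0.106], 0.66)]
top stay_hole1 [([0.498, -0.057, 0.106], 0.66)]
top stay_hole5 [([0.498, -0.057, 0.106], 0.66)]
top pin_seat [([0.423, -0.296, 0.006], 0.97), ([0.695, -0.12, 0.008], 0.96), ([0.381, -0.07, 0.005], 0.91)]
top rack_mid [([0.581, -0.158, 0.02], 0.65), ([0.576, -0.405, 0.008], 0.46)]
top tray_mid [([0.578, -0.404, 0.006], 0.72), ([0.494, -0.053, 0.106], 0.4)]
scene guard [([0.517, 0.02, 0.104], 0.86)]
scene guard_hinge [([0.542, 0.02, 0.094], 0.72)]
scene stay_pivot [([0.491, -0.065, 0.107], 0.65)]
scene stay_knob [([0.493, -0.068, 0.103], 0.87)]
scene stay_hole3 [([0.494, -0.067, 0.111], 0.7)]
scene stay_hole1 [([0.494, -0.067, 0.111], 0.7)]
scene stay_hole5 [([0.494, -0.067, 0.111], 0.7)]
scene pin_seat [([0.709, -0.123, 0.005], 0.87), ([0.424, -0.302, 0.01], 0.8), ([0.48, -0.126, 0.005], 0.72)]
scene rack_mid [([0.589, -0.157, 0.026], 0.91)]
scene tray_mid [([0.576, -0.404, 0.008], 0.89), ([0.495, -0.069, 0.106], 0.52)]
1.1
```

View pics/top0.png

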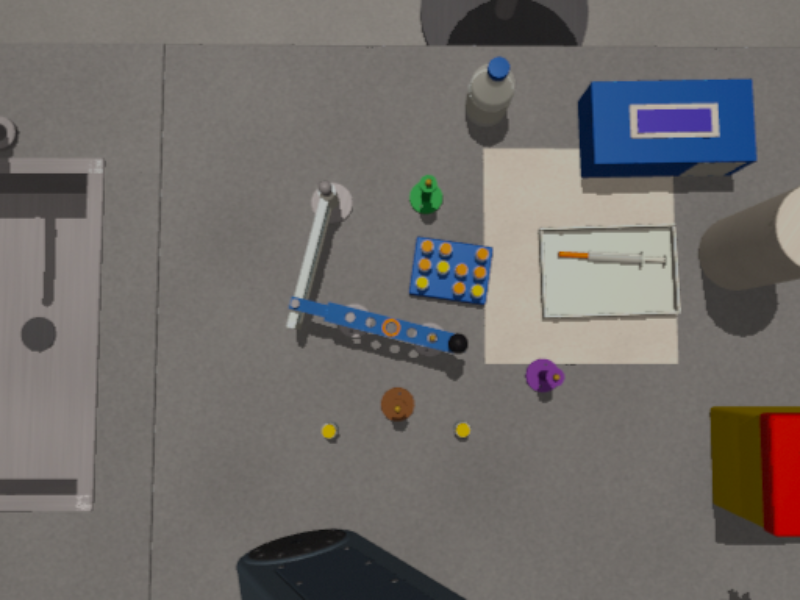

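View pics/scene0.png

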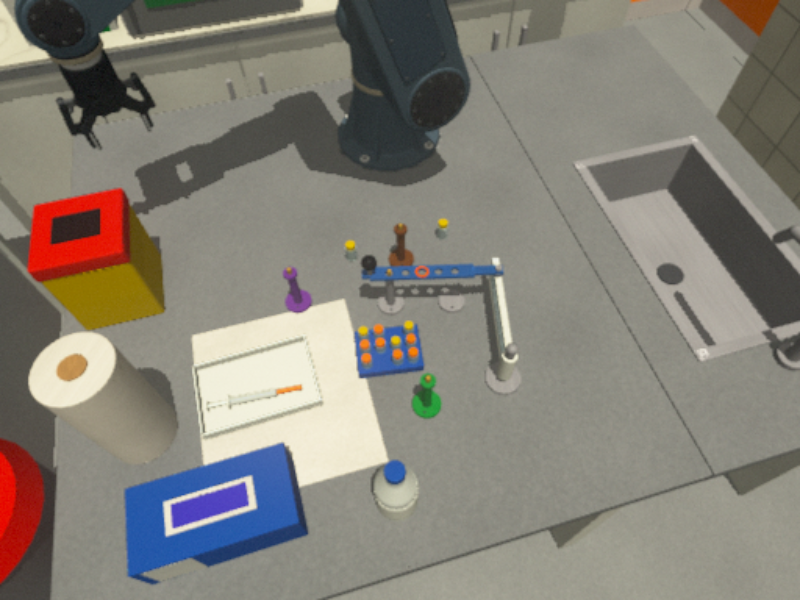

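Top view: the guard hinge is at (325,188), pivot (295,304), orange ring (391,327), pin under the outermost hole (432,338), and knob (458,343). I'll deproject these and take a closer wrist view.

```bash
cat > h.py <<'E'
from bench import manip
import cv2,numpy as np
def px2w(uv,z,c):
    K=np.array(c["camera_matrix"]);R=np.array(c["R"]);t=np.array(c["t"]).ravel()
    d=R.T@np.linalg.solve(K,[uv[0],uv[1],1]); o=-R.T@t
    return o+d*(z-o[2])/d[2]
def w2px(X,c):
    q=np.array(c["R"])@X+np.array(c["t"]).ravel(); q=np.array(c["camera_matrix"])@q; return q[:2]/q[2]
def down(yaw):  # tool z down, tool x along yaw, y perpendicular
    x=np.array([np.cos(yaw),np.sin(yaw),0]);z=np.array([0,0,-1.]);return np.c_[x,np.cross(z,x),z]
E
python3 - <<'E'
from h import *
c=manip.get_calibration("top"); s=.64
pt={n:px2w(np.array(u)*s,z,c) for n,u,z in [("hinge",(325,188),.124),("pivot",(295,304),.105),("h3",(391,327),.105),("h5",(432,338),.108),("knob",(458,343),.137)]}
for n,v in pt.items(): print(n,v.round(4))
print(manip.current_tcp_rot().round(2))
p,d=manip.grab_frame("top")
R=np.array(c["R"]);t=np.array(c["t"]).ravel();K=np.array(c["camera_matrix"])
v,u=np.mgrid[:384,:512]; C=np.stack([(u-K[0,2])/K[0,0]*d,(v-K[1,2])/K[1,1]*d,d],-1); W=(C-t)@R
for n,(a,b) in dict(brown=(398,405),purple=(545,375),green=(427,190)).items():
    a,b=int(a*s),int(b*s); w=W[b-14:b+15,a-14:a+15].reshape(-1,3); i=w[:,2].argmax(); print(n,w[i].round(3))
yaw=np.arctan2(*(pt["knob"]-pt["pivot"])[[1,0]]); print("yaw",yaw)
best=None
for y in (yaw,yaw+np.pi):
    q=manip.inverse_kinematics(np.r_[pt["h3"][:2],.30],down(y)); print(y,q)
    if q is not None and (best is None or abs(q[5])<best[0]): best=(abs(q[5]),y)
y=best[1]; manip.move_ptp(np.r_[pt["h3"][:2],.30],down(y))
c=manip.get_calibration("wrist"); p,d=manip.grab_frame("wrist")
np.save("w0.npy",p); cv2.imwrite("pics/w0.png",cv2.resize(p[:,:,::-1],(800,600)))
print(manip.current_time(),y,{n:w2px(v,c).round(0) for n,v in pt.items()})
E
```

```text
hinge [0.6875 0.028  0.124 ]
pivot [0.5247 0.071  0.105 ]
h3 [ 0.4922 -0.0652  0.105 ]
h5 [ 0.4765 -0.1231  0.108 ]
knob [ 0.469  -0.1576  0.137 ]
[[ 0.96  0.27 -0.  ]
 [ 0.27 -0.96  0.  ]
 [ 0.   -0.   -1.  ]]
brown [ 0.452 -0.077  1.182]
purple [ 0.452 -0.077  1.182]
green [ 0.452 -0.077  1.182]
yaw -1.8098846810483662
-1.8098846810483662 None
1.331707972541427 [-2.25521581e-01  1.85622584e-01  1.69619812e+00 -4.44089210e-16
  1.25977194e+00  1.35667732e-02]
3.2917 1.331707972541427 {'hinge': array([421.,  40.]), 'pivot': array([254.,  41.]), 'h3': array([255., 168.]), 'h5': array([254., 215.]), 'knob': array([255., 251.])}
```

View pics/w0.png

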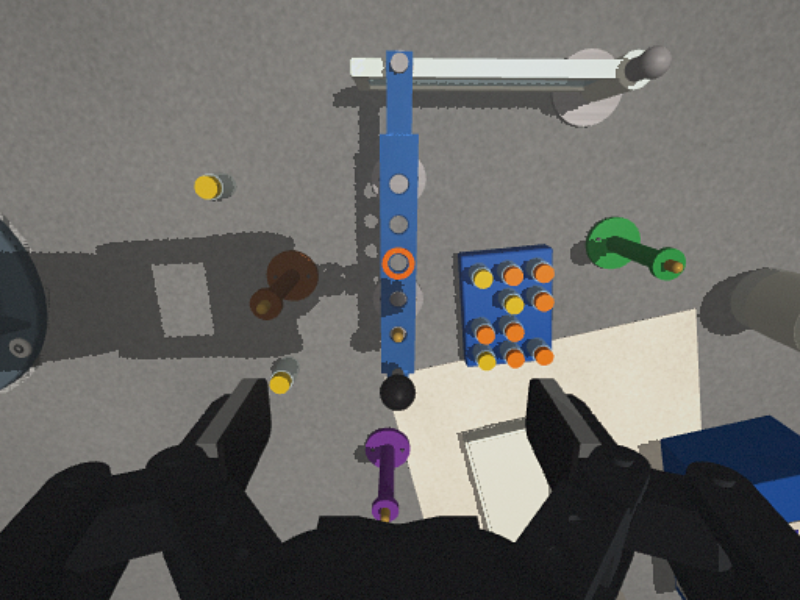

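Wrist view: the pin shows through the outermost hole at (398,336). The ring is at (398,263), pivot (399,62) and knob (398,392). Next: fix the geometry from these, grasp the knob, and lift.

```bash
cat >> h.py <<'E'
LA,LH,LK,HK=.170,.140,.235,.0345
def bar(phi,a):   # bar x along bar, tipped up by a
    c,s=np.cos(a),np.sin(a);cp,sp=np.cos(phi),np.sin(phi)
    return np.array([[cp,-sp,0],[sp,cp,0],[0,0,1]])@np.array([[c,0,-s],[0,1,0],[s,0,c]])
E
python3 - <<'E'
from h import *
import json
c=manip.get_calibration("wrist"); s=.64
g=lambda u,z:px2w(np.array(u)*s-.0,z,c)
P,h1,h3,h5,kn=g((399,62),.105),g((399,184),.105),g((398,263),.105),g((398.5,336),.105),g((398,392),.137)
for n,v in zip("P h1 h3 h5 kn".split(),(P,h1,h3,h5,kn)): print(n,v.round(4), round(np.linalg.norm((v-P)[:2]),4))
for n,u in dict(brown=(265,303),purple=(385,510)).items(): print(n,g(u,.11).round(3), g(u,.06).round(3))
X=np.array([P,h1,h3,h5])[:,:2]; L=np.array([0,.08,.14,.2])
d=X[3]-X[0]; phi=np.arctan2(d[1],d[0]); u=np.array([np.cos(phi),np.sin(phi)])
P0=(X-L[:,None]*u).mean(0); pin=P0+.2*u
# hinge: guard at right angle
n=np.array([-u[1],u[0]]); n*= np.sign(n[0]); H=P0+LA*n; print("phi",phi,"P0",P0,"pin",pin,"H",H,"knob",P0+LK*u)
# target pivot: intersection nearest to start
D=np.linalg.norm(pin-H);e=(pin-H)/D;f=np.array([-e[1],e[0]])
a=(LA**2-LH**2+D**2)/2/D;b=np.sqrt(LA**2-a*a)
P1=min([H+a*e+k*b*f for k in(1,-1)],key=lambda q:np.linalg.norm(q-P0))
phi1=np.arctan2(*(pin-P1)[::-1]); print("P1",P1,"phi1",phi1,"knob1",P1+LK*np.array([np.cos(phi1),np.sin(phi1)]))
json.dump(dict(phi=phi,P0=P0.tolist(),pin=pin.tolist(),H=H.tolist(),P1=P1.tolist(),phi1=phi1),open("g.json","w"))
R0=down(phi+np.pi); k=np.r_[P0+LK*u,0]
manip.set_gripper(.75,30)
manip.move_ptp(k+[0,0,.20],R0); manip.move_l(k+[0,0,.1155],max_speed=.12)
print("F before",manip.current_force().round(2)); manip.set_gripper(0,30)
print(manip.current_grip_width(),manip.current_grip_force(),manip.current_force().round(2),manip.current_time(),manip.current_ee_pos().round(4))
c=manip.get_calibration("wrist"); p,_=manip.grab_frame("wrist"); cv2.imwrite("pics/w1.png",cv2.resize(p[:,:,::-1],(800,600)))
E
```

```text
P [0.5259 0.0715 0.105 ] 0.0
h1 [ 0.5066 -0.0071  0.105 ] 0.081
h3 [ 0.4917 -0.065   0.105 ] 0.1407
h5 [ 0.4775 -0.1246  0.105 ] 0.202
kn [ 0.4691 -0.1572  0.137 ] 0.2357
brown [ 0.382 -0.07   0.11 ] [ 0.363 -0.082  0.06 ]
purple [ 0.425 -0.288  0.11 ] [ 0.412 -0.333  0.06 ]
phi -1.8128069339526394 P0 [0.52558125 0.07065844] pin [ 0.47765023 -0.12351317] H [0.69062713 0.02991707] knob [ 0.4692623  -0.15749321]
P1 [0.52187993 0.00931654] phi1 -1.8922292385487371 knob1 [ 0.44763722 -0.21364762]
F before [0.03 0.01 0.27]
0.3082855800887242 29.052318334579468 [-2.64  0.49  6.83] 5.5333 [ 0.4695 -0.1576  0.1162]
```

View pics/w1.png

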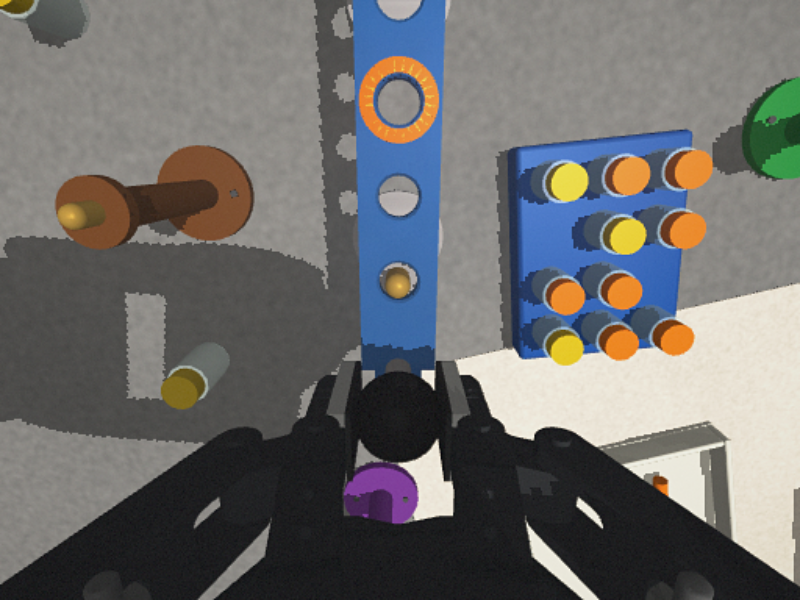

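Knob grasped; purple (380,495) and brown (95,215) stay clear of the path. Now lift, slide, and look.

```bash
python3 - <<'E'
from h import *
import json
G=json.load(open("g.json")); P0,P1,H,pin=[np.array(G[k]) for k in("P0","P1","H","pin")]
c=manip.get_calibration("wrist"); s=.64
ph=px2w(np.array((399.5,282))*s,.105,c); pt=px2w(np.array((398,284))*s,.113,c); h3=px2w(np.array((399.5,100))*s,.105,c)
print("h5",ph.round(4),"pintip",pt.round(4),"h3",h3.round(4),"model pin",pin.round(4))
Rb=bar(G["phi"],0); z0=.1025
off=Rb.T@(manip.current_ee_pos()-np.r_[P0,z0]); Rrel=Rb.T@manip.current_tcp_rot()
G["off"]=off.tolist();G["Rrel"]=Rrel.tolist(); json.dump(G,open("g.json","w")); print(off)
def go(P,phi,a,v=.1):
    B=bar(phi,a); manip.move_l(np.r_[P,z0]+B@off,B@Rrel,max_speed=v)
A=.21
go(P0,G["phi"],.1,.06); print(manip.current_force().round(2)); go(P0,G["phi"],A); print(manip.current_force().round(2))
t0=np.arctan2(*(P0-H)[::-1]);t1=np.arctan2(*(P1-H)[::-1]); dt=(t1-t0+np.pi)%(2*np.pi)-np.pi
for f in(.33,.67,1):
    t=t0+f*dt; go(H+LA*np.array([np.cos(t),np.sin(t)]),G["phi"]+f*(G["phi1"]-G["phi"]),A); print(manip.current_force().round(2),manip.current_ee_pos().round(4))
p,_=manip.grab_frame("wrist"); cv2.imwrite("pics/w2.png",cv2.resize(p[:,:,::-1],(800,600)))
print(manip.current_time(),manip.current_grip_width())
E
```

```text
h5 [ 0.4779 -0.1236  0.105 ] pintip [ 0.4778 -0.122   0.113 ] h3 [ 0.4923 -0.0652  0.105 ] model pin [ 0.4777 -0.1235]
[2.35047945e-01 2.19288911e-04 1.36681933e-02]
[-0.2   0.2  -1.84]
[-0.26 -0.2  -1.3 ]
[-0.41 -0.03 -0.9 ] [ 0.4615 -0.1689  0.1645]
[-1.33 -0.4  -1.02] [ 0.4548 -0.1877  0.1648]
[ 0.13 -0.28 -1.22] [ 0.4503 -0.2062  0.1648]
7.65 0.3038514652929199
```

View pics/w2.png

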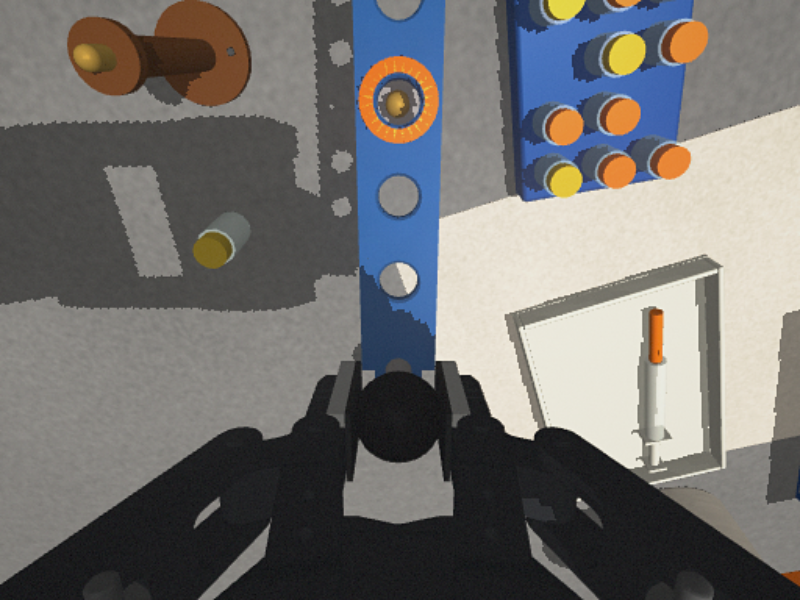

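The pin shows through the orange-ringed hole at (397,103), nearly centred. I'll lower to just above the tip and check once more.

```bash
python3 - <<'E'
from h import *
import json
G=json.load(open("g.json")); P1=np.array(G["P1"]);off=np.array(G["off"]);Rrel=np.array(G["Rrel"])
c=manip.get_calibration("wrist"); print("pin tip",px2w(np.array((397,103))*.64,.113,c).round(4),"model",G["pin"])
B=bar(G["phi1"],.12); manip.move_l(np.r_[P1,.1025]+B@off,B@Rrel,max_speed=.08)
c=manip.get_calibration("wrist");p,_=manip.grab_frame("wrist"); cv2.imwrite("pics/w3.png",cv2.resize(p[0:128,180:330,::-1],(750,640)[:2] if 0 else (700,597)))
print("expected pin tip px, hole px",w2px(np.r_[G["pin"],.113],c),w2px(np.r_[P1,.1025]+B@[.14,0,.0025],c),manip.current_time())
E
```

```text
pin tip [ 0.4774 -0.1222  0.113 ] model [0.4776502297433814, -0.12351317347649902]
expected pin tip px, hole px [255.32884729  67.01659592] [255.35890065  64.32322461] 8.1167
```

View pics/w3.png

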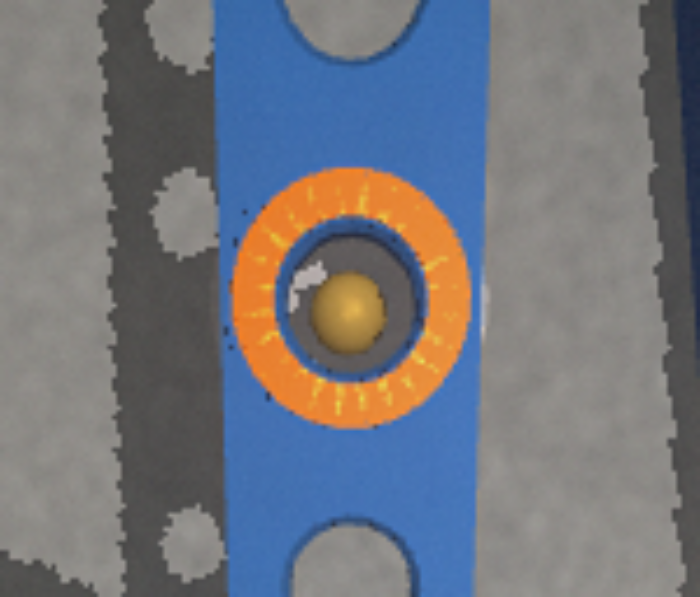

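Pin and hole match the prediction to within a pixel (pin at (349,312), hole centre (351,297) in the crop). Now lower, release, and retreat.

```bash
python3 - <<'E'
from h import *
import json
G=json.load(open("g.json")); P1=np.array(G["P1"]);off=np.array(G["off"]);Rrel=np.array(G["Rrel"])
for a in(.07,.035,.005):
    B=bar(G["phi1"],a); manip.move_l(np.r_[P1,.1025]+B@off,B@Rrel,max_speed=.05); print(a,manip.current_force().round(2))
manip.set_gripper(.75); manip.dwell(.2); print(manip.current_force().round(2))
e=manip.current_ee_pos(); manip.move_l(e+[0,0,.10],max_speed=.12)
c=manip.get_calibration("wrist");p,d=manip.grab_frame("wrist"); cv2.imwrite("pics/w4.png",cv2.resize(p[:,:,::-1],(800,600)))
# bar height from depth along the bar
u=np.array([np.cos(G["phi1"]),np.sin(G["phi1"])]);n=np.array([-u[1],u[0]])
R=np.array(c["R"]);t=np.array(c["t"]).ravel();K=np.array(c["camera_matrix"])
for s in(.06,.095,.125,.155,.185,.21):
    z=[]
    for w in(-.004,0,.004):
        a,b=w2px(np.r_[P1+s*u+w*n,.105],c).round().astype(int); 
        if 0<=b<384: q=np.linalg.solve(K,[a,b,1])*d[b,a]; z.append(round(float((R.T@(q-t))[2]),4))
    print(s,z)
print(w2px(np.r_[G["pin"],.113],c)/.64,w2px(np.r_[G["pin"],.105],c)/.64,manip.current_time())
E
```

```text
0.07 [-0.34 -0.1  -1.28]
0.035 [-0.85 -0.98 -1.92]
0.005 [-0.34  0.8  -1.03]
[ 0.54 -0.48 -0.07]
0.06 []
0.095 [0.1049, 0.104, 0.1045]
0.125 [0.1048, 0.1051, 0.1049]
0.155 [0.1032, 0.1046, 0.1047]
0.185 [0.1039, 0.1051, 0.1047]
0.21 [0.1059, 0.1041, 0.1059]
[399.39815956 123.043994  ] [399.3679841  124.20449094] 10.7917
```

View pics/w4.png

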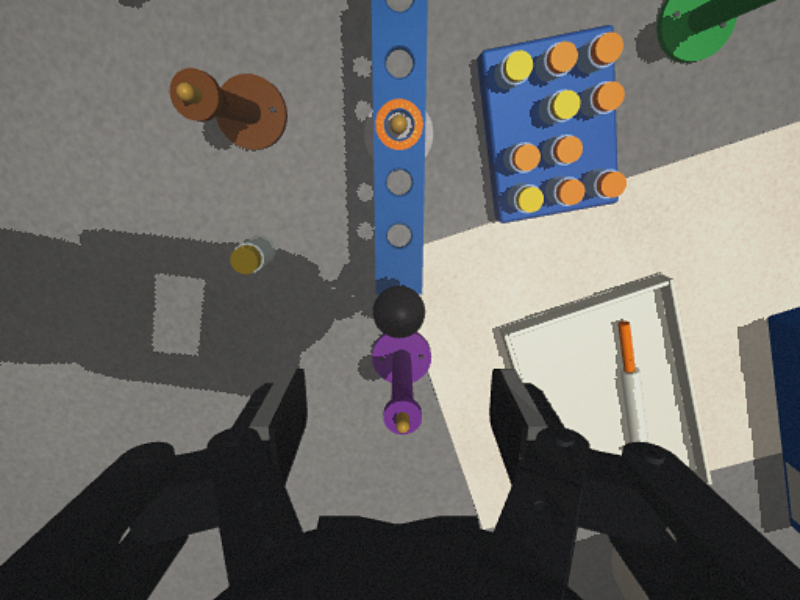

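The pin sits in the orange-ringed hole at (399,124). The bar's top measures about 0.105 m, level and fully down, and the gripper is clear.

```bash
python3 -c "
from bench import manip
print(manip.current_force(),manip.sign_off())"
```

```text
the job is handed in; nothing more can be done
[-0.44451631  0.30489738  0.1245477 ] None
```

The job is handed in: the stay bar's middle, orange-ringed hole is over the pin, and the bar lies level and fully down on the shoulder; the arm did not touch the vial rack or syringe tray, and it took about 11 s of the 45 s allowed.

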